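Index the column arm over the next tube

ROBOT

A 7-joint arm with a two-finger parallel gripper is mounted at the origin on the work surface. World frame = base frame: x ahead of the robot, y to its left, z up, the work surface at z = 0. Lengths are in m, angles in rad, forces in N, time in s.
With the tool pointing down it reaches from about 0.4 to 0.925 m from the base axis. Payload 5.6 kg.
Tool frame: the origin (TCP) lies at the very end of the fingers, on their centre line; the grasp point (between the pads) lies 19 mm behind it; z points along the fingers, y is the direction in which the jaws open and shut (so a half turn about z gives the same grasp; the last joint's range is limited). The gripper opens to 85 mm and grips with 20 to 120 N. Pads are 22 mm wide; open, the fingers measure 114 mm over their backs; the gripper's body (76 mm by 85 mm) begins 54 mm behind the grasp point. The pads swing forward as they close: fully open they stand 13 mm farther back than shut.
Start: joints at [1.155, 0.468, -0.012, 1.603, 0.006, 1.071, -0.056], TCP at [0.237, -0.605, 0.231] pointing down, gripper open.
Joint ranges: [-2.53, 2.53], [-0.31, 2.02], [-1.57, 1.55], [0.28, 2.44], [-1.29, 4.43], [0.15, 1.84], [-2.92, 2.92]. Speed limits (rad/s): [2.57, 2.57, 3.14, 3.14, 3.14, 3.14, 3.14].

INTERFACE

Orientations are given as a unit quaternion [w, x, y, z].
In Python, from station import * gives the robot as it stands. Calls block until the motion is done:
- move_ptp(position, orientation): joint-space move of the TCP to a pose.
- move_straight(position, rot=None, velocity=0.15, f_stop=None): straight line of the TCP; rot=None keeps the orientation; velocity is the mean speed in m/s. With f_stop (N) it stops when the force on the tool has changed by that much, and returns True; else False.
- goto_joints(angles): joint-space move.
- open_gripper() and close_gripper(grip_force=None): open the fingers fully, or close them until they stop; grip_force is the grip in N (None keeps the last).
- hold(seconds).
- solve_ik(position, orientation): joint angles nearest the present ones, or None.
- observe(): the state.
- grab_frame(name): name is "scene" or "top"; returns (picture, depth): 384x512x3 uint8, blue, green, red; 384x512 float32, m along the optical axis (not along the pixel's ray), 0 where there is no reading.
- get_calibration(name): a dict with "K" (3x3 intrinsics, pixels), "k1" (the pictures are not rectified: a ray, as slopes to the right and down, at radius r is drawn at 1 + k1 r^2 times it, then the intrinsics apply), "rvec" (rotation vector, rad) and "tvec" (3), from world to camera coordinates, as OpenCV has them. Camera axes: x right, y down, z forward; pixel columns grow to the right and rows downward; lengths in m; the calibration is good to about 2 mm. A picture is of the moment at which its call begins. get_calibration takes no time and is no camera call.
A pose or a line that the arm cannot do raises MotionError and nothing moves.
- close_job(): hands the job in, once; it reports no verdict.
Trained networks look in the newest picture that a camera, given by its name, has taken for a name from the list of things; names that differ only in an ending like _2 or _b are one class to them, and where a whole thing is asked for, a point or a joint stands for the part that bears it (a point fixed in the world has none). Each returns a list of dicts, best first, with "conf" (0 to 1); they miss things now and then, are a little off and sometimes report something else, mostly with a low value. They report only what shows in the picture. A call takes as long as a camera call. They do not tell look-alikes from the thing itself.
- silhouettes(label, camera): "region" (384x512 bool, what is visible of it) and "box" ([left, top, right, bottom] in pixels, round what is visible of it).
The state is a dict: "time": time; "q": joint angles; "joint_vel": joint speeds; "joint_torque": joint torques, N m; "eef_pos": TCP position; "tcp_rot": TCP orientation; "contact_force": force on the tool from outside, world axes, zero at the start; "moment": the same for the moment, N m; "finger_gap": opening from 0.0 (shut) to 1.0 (fully open).
Only numpy, scipy, OpenCV 4.12 (cv2) and the standard library are available. Lean on these libraries where they do the work, as an engineer would, in place of code of your own. Each camera call takes 0.05 s, during which the arm holds its last target. There are 200 camera calls.

TASK

The fraction in the middle tube is done: hook one fingertip under the red pull ring and lift the spring index pin (do not pinch the ring), swing the column arm one hole so that the drip tip stands over the open empty tube beside it, not over the blue-capped one, and let the pin drop fully home in that hole. Then take the finger out of the ring. Do not touch the column, and leave the tubes and everything else standing where they are.

Things in the scene. Friction and masses are not known exactly. Their poses are not given: they have to be found in the camera images.
- stand: Fixed column stand, origin on the axis of its 25 mm upright post at bench level; z up, x from the post to the tube rack, y left of x; x points to the robot's left and away from it. The post ends in a black nut 204 mm up. Grey base plate 300 x 230 x 14 mm, from x = -100 to +200 mm. An orange plate (top 64 mm up) holds the tubes 160 mm from the post axis, five places at -30, -15, 0, 15, 30 degrees from x.
- index_plate_top (a point): On the post axis, level with the top of the fixed aluminium index plate, 156 mm up; axes as the stand's. The plate, 8 mm thick, reaches out on the stand's -x side (the robot's right) to a radius of 134 mm, 37 degrees either side. Five 9.6 mm holes on a 120 mm radius, 15 degrees (0.262 rad) apart: each puts the column over one tube place.
- swing_arm (a joint): Angle (rad) of the white swing arm about the post: 0 in the middle hole (the start), 0.262 or -0.262 in the next holes; positive is anticlockwise from above (column to stand +y, ring to stand -y). A level bar 28 mm wide, top 172 mm above the bench, reaching 144 mm past the post on the ring side. Pin out, about 0.5 N at the ring swings it; pin in a hole, it is locked (10 mrad play).
- index_pin (a joint): Height (m) of the spring index pin, 8 mm thick, upright in the arm 120 mm from the post axis: 0 fully home in a hole, about 0.0075 when its round nose rides on the plate between holes, 0.018 at the upper stop. The spring pulls it down with 4 N at home, 8 N at 0.012. Let go between holes it rides on the plate and drops into a hole by itself when the arm is pushed over it.
- pull_ring: Red pull ring fixed upright on the pin's head; rises and swings with the pin. Round 5 mm wire, 42 mm inside, 52 mm outside diameter. Origin at the centre of its opening, 220 mm above the bench with the pin home, 105 mm from the post axis. It leans 40 degrees, top towards the post: its x is the axis of the opening, pointing along the arm to the post and 40 degrees down (a finger enters that way); y level; z up in the ring.
- ring_foot (a point): Where the ring meets the pin's black head (15 mm wide), on the pin's axis, 202 mm above the bench with the pin home. Below it the 17 mm plunger housing (top 194 mm up) and a 22 mm nut (177 mm) stand on the arm's bar.
- drip_tip (a point): Lower tip of the clear column clamped in the far end of the swing arm, 160 mm from the post axis, 139 mm above the bench and 10 mm over the open tubes.
- column: Clear chromatography column with a blue 38 mm funnel on top, 21 mm barrel, up to 311 mm above the bench. Origin on its upright axis, 17 mm above the drip tip. Not to be touched.
- tube_now: Open 50 ml clear tube, 29 mm across (32 mm at its collar), 115 mm tall, standing loose in the middle place of the orange plate, under the drip tip at the start. Origin at the centre of its foot, z up.
- tube_open: The open, empty tube of the same kind that is to be filled next; it stands beside the middle tube, on the left in some starts and on the right in others. Origin at the centre of its foot, z up.
- tube_open_top (a point): Centre of the mouth of the open empty tube, 115 mm above its foot, 129 mm above the bench.
- tube_capped: The finished tube with a blue screw cap 35 mm across, in the place on the other side of the middle tube. Origin at the centre of its foot, z up.
- tube_capped_top (a point): Centre of the top of the blue cap, 132 mm above the bench.
- tip_box: Pipette tip box with green lid, 124 x 86 x 95 mm, loose. Origin at the centre of its underside.
- micro_rack: Low blue rack for small tubes, 88 x 212 x 28 mm (tubes up to 41 mm), loose. Origin at the centre of its underside.
- beaker: Glass beaker, 72 mm across, 95 mm tall, loose. Origin at the centre of its underside.
- buffer_bottle: Glass bottle with blue cap, 72 mm across, 165 mm tall, loose. Origin at the centre of its underside.
- pipette: Hand pipette lying on the bench, 250 mm long along its x, about 36 mm high, loose. Origin under its middle at bench level.
Mind the look-alikes: they are no part of the job. Leave any green or pink look-alike of the tube_open alone.

How it is judged:
By the outcome, as a careful person would: the job done as asked, in the order asked, and still so for the second after the job is handed in, with the robot touching nothing.
It also fails if it takes over 54 s, if anything falls off the work surface, if the arm or the gripper's body presses on something with over 40 N, if the wrist force passes 120 N, or if a joint passes its speed limit or range.

## Working session

There is one attempt and no reset: what is moved stays moved. The work goes in short steps, each a Python script; the robot and the scene stay as the last script left them, time stands still between calls to the robot, and variables do not carry over. Pictures are saved under pics/ and viewed, on a budget of 10 in all, crops included, one or two more only if the job needs it, and the job is handed in when it is done.

```bash
mkdir -p pics; ls; cat > h.py <<'E'
from station import *
import numpy as np, cv2
def cam(n):
    c=get_calibration(n); R=cv2.Rodrigues(np.array(c["rvec"],float))[0]; return np.array(c["K"]),c["k1"],R,np.array(c["tvec"],float).ravel()
def proj(n,P):
    K,k1,R,t=cam(n); p=np.atleast_2d(P)@R.T+t; s=p[:,:2]/p[:,2:]; s=s*(1+k1*(s**2).sum(1,keepdims=True))
    return s@np.diag([K[0,0],K[1,1]])+K[:2,2]
def cloud(n,d):
    "world points of every pixel"
    K,k1,R,t=cam(n); h,w=d.shape; u,v=np.meshgrid(np.arange(w),np.arange(h))
    pts=np.stack([u,v],-1).reshape(-1,1,2).astype(float)
    s=cv2.undistortPoints(pts,K,np.array([k1,0,0,0.])).reshape(h,w,2)
    p=np.dstack([s*d[...,None],d]); return (p-t)@R
E
python3 - <<'E'
from h import *
for n in("scene","top"):
    im,d=grab_frame(n); cv2.imwrite(f"pics/{n}0.png",cv2.resize(im,None,fx=1.56,fy=1.56)); np.save(f"{n}0.npy",d)
    K,k1,R,t=cam(n); print(n,K[0,0],k1,-R.T@t)
    C=cloud(n,d)
    for l in("stand","swing_arm","pull_ring","column","tube_now","tube_open","tube_capped","index_pin","tip_box","beaker","buffer_bottle","micro_rack"):
        for r in silhouettes(l,n)[:4]:
            m=r["region"]&(d>0); print(l,round(r["conf"],2),np.round(r["box"]),m.sum(),np.round(np.median(C[m],0),3) if m.any() else "")
print(observe()["time"])
E
```

```text
pics
scene 352.99527727578976 0.0029946952982214613 [1.11809535 0.51671247 1.00231303]
stand 0.75 [234. 156. 327. 284.] 5300 [0.583 0.063 0.028]
swing_arm 0.64 [249. 157. 305. 243.] 1128 [0.591 0.118 0.174]
pull_ring 0.56 [273. 240. 286. 267.] 188 [0.651 0.141 0.104]
pull_ring 0.54 [255. 162. 263. 163.] 14 [ 0.501 -0.081  0.22 ]
pull_ring 0.41 [255. 155. 264. 168.] 52 [ 0.494 -0.085  0.209]
column 0.91 [288. 194. 302. 231.] 310 [0.616 0.165 0.277]
column 0.74 [270. 238. 285. 257.] 180 [0.651 0.141 0.106]
tube_now 0.45 [280. 237. 295. 265.] 192 [0.618 0.167 0.092]
tube_open 0.83 [231. 268. 241. 292.] 247 [0.801 0.114 0.08 ]
tube_open 0.81 [244. 282. 251. 310.] 273 [0.818 0.176 0.077]
tube_open 0.78 [317. 264. 334. 291.] 264 [0.617 0.293 0.079]
tube_open 0.73 [218. 258. 227. 277.] 228 [0.806 0.052 0.081]
tube_capped 0.61 [296. 229. 313. 254.] 144 [0.575 0.181 0.127]
index_pin 0.55 [233. 155. 326. 281.] 5484 [0.582 0.063 0.027]
tip_box 0.8 [372. 225. 422. 274.] 1548 [0.384 0.396 0.092]
tip_box 0.27 [274. 240. 283. 255.] 195 [0.649 0.139 0.102]
beaker 0.75 [187. 140. 203. 167.] 392 [ 0.5
[... 383 characters left out ...]
.604 0.158 0.31 ]
tube_open 0.57 [215. 115. 223. 130.] 123 [0.793 0.104 0.064]
tube_open 0.53 [164. 169. 174. 175.] 74 [0.605 0.289 0.068]
tube_open 0.51 [207. 158. 213. 165.] 55 [0.648 0.14  0.088]
tube_open 0.47 [197. 111. 205. 124.] 111 [0.807 0.169 0.072]
index_pin 0.49 [275. 203. 275. 204.] 5 [ 0.485 -0.092  0.205]
tip_box 0.56 [121. 222. 157. 261.] 982 [0.353 0.381 0.092]
beaker 0.83 [354. 182. 378. 207.] 334 [ 0.521 -0.442  0.042]
beaker 0.56 [128. 149. 160. 209.] 1389 [0.596 0.39  0.027]
buffer_bottle 0.55 [345. 138. 369. 164.] 403 [ 0.682 -0.404  0.112]
micro_rack 0.91 [129. 150. 156. 205.] 1325 [0.596 0.39  0.027]
micro_rack 0.23 [246. 186. 280. 222.] 491 [ 0.496 -0.063  0.156]
1.3
```

```bash
python3 - <<'E'
from h import *
a,da=grab_frame("scene"); b,db=grab_frame("top")
A=cv2.resize(a[130:320,190:360],None,fx=3.1,fy=3.1,interpolation=3)[:590]; B=cv2.resize(b[105:255,150:300],(390,390),interpolation=3)
cv2.imwrite("pics/c1.png",A); 
B2=cv2.resize(b[100:250,130:330],None,fx=4,fy=4,interpolation=3);cv2.imwrite("pics/c2.png",B2)
E
```

```text
(no output)
```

View pics/c1.png

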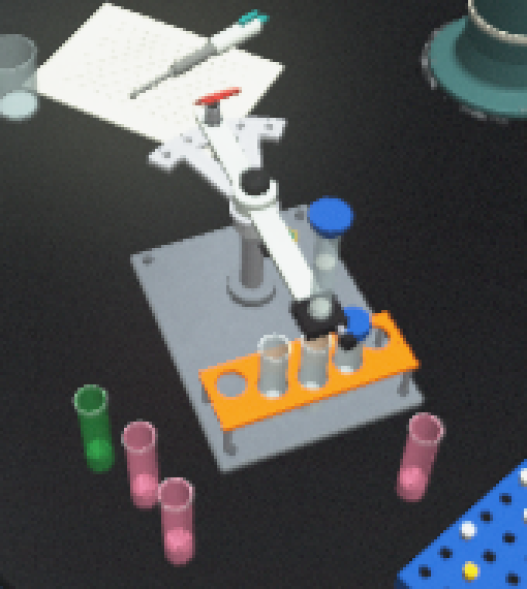

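View pics/c2.png

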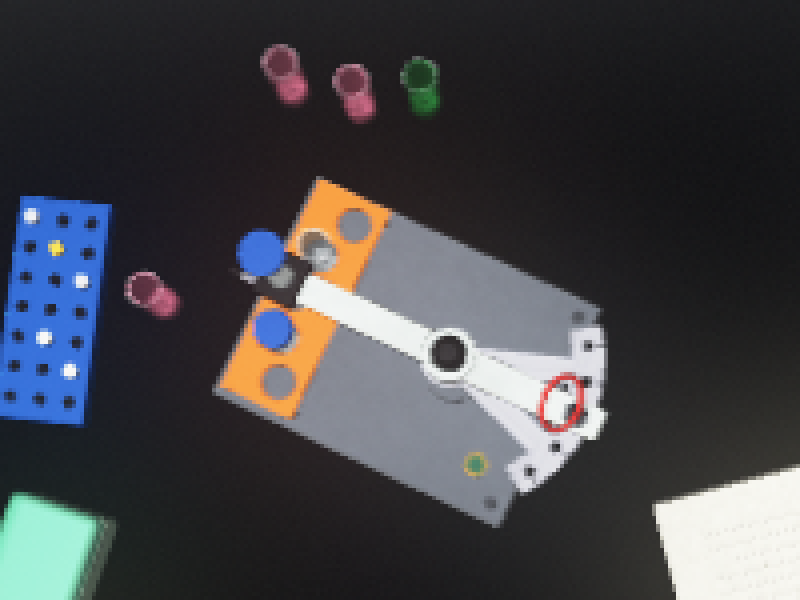

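View pics/scene0.png

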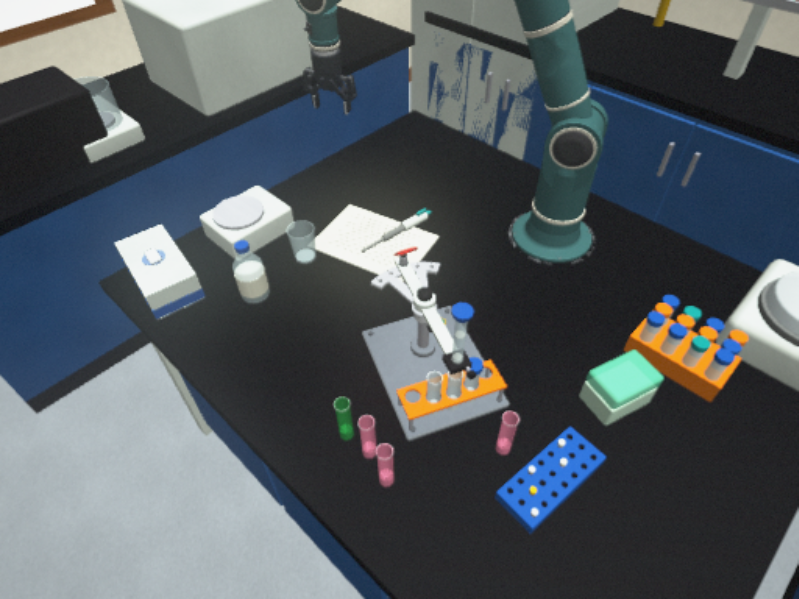

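```bash
cat >> h.py <<'E'
from scipy.optimize import least_squares
from scipy.spatial.transform import Rotation as Ro
E
python3 - <<'E'
from h import *
P=lambda r,deg,z:(r*np.cos(np.radians(deg)),r*np.sin(np.radians(deg)),z)
top=[((448,352),P(0,0,.204)),((273,328),P(.16,15,.132)),((354,224),P(.16,-30,.064)),((278,380),P(.16,30,.064)),
((588,345),P(.12,210,.156)),((587,382),P(.12,195,.156)),((555,447),P(.12,165,.156)),((530,470),P(.12,150,.156)),((316,243),P(.16,-15,.129)),((562,402),P(.105,180,.220))]
sc=[((257,180),P(0,0,.204)),((232,383),P(.16,-30,.064)),((353,322),P(.16,15,.132)),((273,342),P(.16,-15,.129)),((376,336),P(.16,30,.064)),((218,96),P(.105,180,.220))]
pt=np.array([a for a,_ in top])/4+[130,100]; Mt=np.array([b for _,b in top])
ps=np.array([a for a,_ in sc])/3.1+[190,130]; Ms=np.array([b for _,b in sc])
def W(x,M):
    c,s=np.cos(x[2]),np.sin(x[2]); return M@np.array([[c,s,0],[-s,c,0],[0,0,1]])+[x[0],x[1],0]
def fit(use):
    f=lambda x:np.concatenate([(proj(n,W(x,M))-p).ravel() for n,p,M in use])
    r=least_squares(f,[.54,.04,1.1],loss="soft_l1"); print(r.x.round(4)); print(f(r.x).reshape(-1,2).round(1).tolist()); return r.x
T=("top",pt,Mt);S=("scene",ps,Ms)
fit([T]);fit([S]);x=fit([T,S]); np.save("stand.npy",x)
for n in("top0","scene0"):
    d=np.load(n+".npy"); C=cloud(n[:-1],d); m=(abs(C[...,2]-.172)<.004)&(np.hypot(C[...,0]-x[0],C[...,1]-x[1])<.15)
    Q=C[m][:,:2]; u=np.linalg.svd(Q-Q.mean(0))[2][0]; print(n,m.sum(),Q.mean(0),np.arctan2(u[1],u[0]))
# IK candidates
u=np.array([np.cos(x[2]),np.sin(x[2]),0]); ring=np.array([x[0],x[1],.22])-.105*u; print("ring",ring)
for tilt in(40,30):
  t=np.radians(tilt); z=np.cos(t)*u-[0,0,np.sin(t)]; side=np.cross([0,0,1],u); up=np.cross(z,side); up=up if up[2]>0 else -up
  for nm,y in(("up",up),("down",-up),("L",side),("R",-side)):
    q=Ro.from_matrix(np.column_stack([np.cross(y,z),y,z])).as_quat()[[3,0,1,2]]
    for off in (up,) if nm in("up","down") else (side,-side):
      for back in(.08,-.015):
        s=solve_ik(ring+.05*off-back*z,q); print(tilt,nm,back,np.round(s,2) if s is not None else None)
print(observe()["contact_force"])
E
```

```text
[0.5371 0.0116 1.127 ]
[[0.1, -0.2], [-0.1, -0.3], [0.2, 0.0], [0.2, 0.2], [0.1, 0.1], [-0.1, -0.1], [0.3, -0.2], [-0.2, 0.2], [-0.5, 0.1], [-0.0, 0.2]]
[0.541  0.019  1.1234]
[[-0.3, -2.1], [-0.3, 0.1], [0.2, -0.4], [0.6, 1.7], [-0.4, 0.3], [0.3, -0.1]]
[0.5375 0.0134 1.1273]
[[-0.4, -0.4], [-0.6, -0.4], [-0.3, -0.1], [-0.3, 0.1], [-0.5, -0.0], [-0.6, -0.3], [-0.3, -0.3], [-0.7, 0.1], [-1.0, -0.0], [-0.6, 0.1], [-0.9, -3.6], [-0.7, -1.6], [-0.4, -2.3], [0.2, -0.1], [-1.0, -1.5], [-0.3, -1.4]]
top0 410 [0.54317451 0.02656945] -2.012751739283196
scene0 439 [0.55148485 0.03237649] 1.1283794455392013
ring [ 0.49240725 -0.08140512  0.22      ]
40 up 0.08 [ 1.24  0.35 -0.71  1.97 -0.72  1.14  2.07]
40 up -0.015 [ 1.12  0.44 -0.75  2.04 -0.77  0.91  2.08]
40 down 0.08 [ 0.78  0.26 -0.15  1.99 -0.87  1.25 -0.94]
40 down -0.015 [ 0.7   0.34 -0.24  2.07 -0.97  1.05 -0.9 ]
40 L 0.08 [ 0.53  0.25  0.23  2.13 -0.91  1.3  -2.31]
40 L -0.015 [ 0.46  0.33  0.13  2.21 -1.06  1.12 -2.24]
40 L 0.08 [ 0.48  0.4   0.25  1.92 -0.96  1.34 -2.38]
40 L -0.015 [ 0.42  0.46  0.16  1.99 -1.06  1.17 -2.33]
40 R
[... 218 characters left out ...]
 up 0.08 [ 1.34  0.47 -0.75  1.97 -0.78  1.18  2.19]
30 up -0.015 [ 1.2   0.53 -0.78  2.05 -0.87  0.97  2.23]
30 down 0.08 [ 0.86  0.36 -0.15  2.   -0.97  1.35 -0.79]
30 down -0.015 [ 0.76  0.41 -0.23  2.08 -1.08  1.17 -0.74]
30 L 0.08 [ 0.58  0.37  0.28  2.14 -1.02  1.44 -2.13]
30 L -0.015 [ 0.5   0.42  0.17  2.22 -1.17  1.27 -2.08]
30 L 0.08 [ 0.52  0.5   0.29  1.92 -1.08  1.48 -2.22]
30 L -0.015 [ 0.46  0.54  0.19  1.99 -1.19  1.32 -2.18]
30 R 0.08 [ 1.34  0.45 -0.62  2.09 -0.8   1.19  0.78]
30 R -0.015 [ 1.26  0.55 -0.73  2.17 -0.88  0.94  0.81]
30 R 0.08 [ 1.24  0.59 -0.64  1.87 -0.75  1.17  0.65]
30 R -0.015 [ 1.15  0.67 -0.71  1.94 -0.8   0.96  0.67]
[0.2495345  0.10323369 0.8626817 ]
```

```bash
cat >> h.py <<'E'
X=np.array([.5373,.0120,1.1272])   # post x,y, heading of stand x
T40=np.radians(40); FO=.0498
def pose(ang,fwd,lift,dz=0,side=0,X=X):
    """TCP pose with the lower finger on ring axis of an arm at angle ang, TCP fwd past the ring plane,
    pin at height lift, dz up along ring z, side along ring's level y (left of heading)"""
    h=X[2]+ang; u=np.array([np.cos(h),np.sin(h),0]); s=np.array([-u[1],u[0],0])
    z=np.cos(T40)*u-[0,0,np.sin(T40)]; up=np.sin(T40)*u+[0,0,np.cos(T40)]; y=-up
    ring=np.array([X[0],X[1],.22+lift])-.105*u
    q=Ro.from_matrix(np.column_stack([np.cross(y,z),y,z])).as_quat()[[3,0,1,2]]
    return ring+(FO+dz)*up+fwd*z+side*s,q
E
python3 - <<'E'
from h import *
o=observe(); p=np.array(o["eef_pos"])
move_straight(p+[0,0,.10],velocity=.25)
P,q=pose(0,-.07,0)
move_ptp(P,q); o=observe(); print(o["time"],o["q"],o["eef_pos"],P,o["contact_force"],o["finger_gap"])
for a,f,l in((0,.02,0),(0,.02,.016),(-.13,.02,.014),(-.262,.02,.014),(-.27,.02,0),(-.262,-.09,0)):
    s=solve_ik(*pose(a,f,l)); print(a,f,None if s is None else np.round(s,2))
a,da=grab_frame("scene"); b,db=grab_frame("top")
np.savez("pre.npz",a=a,da=da,b=b,db=db)
A=cv2.resize(a[110:220,190:330],None,fx=5,fy=5,interpolation=3); B=cv2.resize(b[165:265,220:340],None,fx=5,fy=5,interpolation=3)
cv2.imwrite("pics/p1.png",A); cv2.imwrite("pics/p2.png",B)
E
```

```text
3.925 [ 0.78487034  0.27065655 -0.17669896  2.00027144 -0.87629258  1.2283007
 -0.94059319] [ 0.48311317 -0.10328052  0.30318648] [ 0.48295921 -0.10235799  0.30314415] [-0.28080041  0.61310787  0.8227517 ] 0.9991917293121507
0 0.02 [ 0.7   0.34 -0.24  2.07 -0.97  1.04 -0.9 ]
0 0.02 [ 0.7   0.32 -0.24  2.06 -0.96  1.06 -0.93]
-0.13 0.02 [ 0.71  0.26 -0.24  2.15 -1.06  0.97 -0.94]
-0.262 0.02 [ 0.71  0.2  -0.25  2.23 -1.16  0.88 -0.95]
-0.27 0.02 [ 0.71  0.22 -0.26  2.25 -1.19  0.86 -0.91]
-0.262 -0.09 [ 0.83  0.09 -0.16  2.19 -1.    1.11 -1.01]
```

View pics/p1.png

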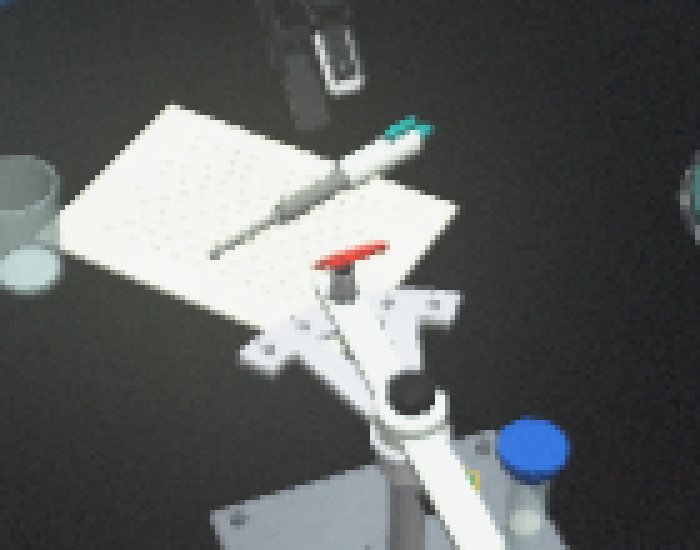

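View pics/p2.png

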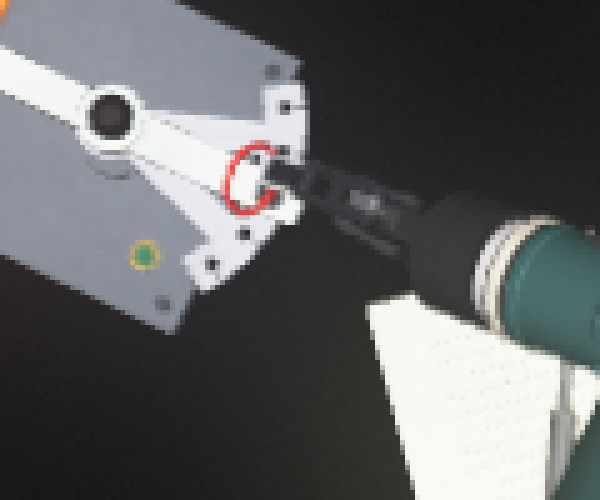

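p1 shows the two open fingertips (ends near (345,92) and (310,128)) and the red ring at (350,255). p2 shows the upper fingertip over the ring at (275,175). I'll compare these with the predicted tip positions.

```bash
python3 - <<'E'
from h import *
D=np.load("pre.npz"); o=observe(); p=np.array(o["eef_pos"]); R=Ro.from_quat(np.array(o["tcp_rot"])[[1,2,3,0]]).as_matrix()
for back in(0,.013):
  for sy in(1,-1):
    for sx in(-.011,.011):
      w=p+R@[sx,sy*.0498,-back]; print(back,"low" if sy>0 else "up",sx,w.round(3),((proj("scene",w)-[190,110])*5).round(0),((proj("top",w)-[220,165])*5).round(0))
# finger points from scene/top depth in the tool frame
for n,d in(("scene",D["da"]),("top",D["db"])):
    C=cloud(n,d); L=(C-p)@R; m=(d>0)&(abs(L[...,0])<.03)&(abs(L[...,1])<.075)&(L[...,2]>-.05)&(L[...,2]<.02)
    for s in(1,-1):
        k=m&(s*L[...,1]>.02); Q=L[k]; print(n,s,len(Q),np.percentile(Q,[2,50,98],axis=0).round(4).tolist() if len(Q) else "")
# ring pixels red in both pictures, vs the model ring
h=X[2];u=np.array([np.cos(h),np.sin(h),0]);s=np.array([-u[1],u[0],0]);up=np.sin(T40)*u+[0,0,np.cos(T40)];c0=np.array([X[0],X[1],.22])-.105*u
t=np.linspace(0,2*np.pi,200)[:,None]; ring=c0+.0235*(np.cos(t)*s+np.sin(t)*up)
for n,im in(("scene",D["a"]),("top",D["b"])):
    I=im.astype(int); red=(I[...,2]>130)&(I[...,1]<90)&(I[...,0]<90); v,w=np.nonzero(red); q=proj(n,ring); g=abs(w-q[:,0].mean())<15; g&=abs(v-q[:,1].mean())<15
    print(n,"red",g.sum(),w[g].min(),w[g].max(),v[g].min(),v[g].max(),"model",q.min(0).round(1),q.max(0).round(1))
E
```

```text
0 low -0.011 [ 0.459 -0.127  0.265] [[334. 140.]] [[323. 224.]]
0 low 0.011 [ 0.479 -0.137  0.265] [[302. 148.]] [[337. 193.]]
0 up -0.011 [ 0.487 -0.07   0.341] [[370. 103.]] [[235. 172.]]
0 up 0.011 [ 0.507 -0.079  0.341] [[336. 111.]] [[251. 140.]]
0.013 low -0.011 [ 0.455 -0.136  0.273] [[328. 121.]] [[338. 230.]]
0.013 low 0.011 [ 0.475 -0.146  0.273] [[297. 129.]] [[352. 199.]]
0.013 up -0.011 [ 0.483 -0.078  0.35 ] [[364.  82.]] [[250. 178.]]
0.013 up 0.011 [ 0.502 -0.088  0.35 ] [[330.  90.]] [[266. 146.]]
scene 1 80 [[-0.0092, 0.0389, -0.0486], [0.0025, 0.043, -0.0307], [0.0124, 0.0493, -0.0133]]
scene -1 97 [[-0.0094, -0.0582, -0.0489], [0.003, -0.0522, -0.0315], [0.0125, -0.0422, -0.0129]]
top 1 4 [[-0.012, 0.0412, -0.0308], [-0.0111, 0.0471, -0.026], [-0.0032, 0.0531, -0.0162]]
top -1 50 [[-0.0117, -0.0589, -0.0474], [-0.0015, -0.0517, -0.0319], [0.0094, -0.0458, -0.0141]]
scene red 16 255 266 159 163 model [252.8 157.2] [266.6 161.5]
top red 25 265 274 194 207 model [265.3 193.8] [275.3 207.4]
```

The open fingertips sit 13 mm behind the TCP. Ring and fingers are shifted equally in the scene view (about 1.4 px of calibration error), so the stand fit from the top view holds. Next: insert the finger and lift.

```bash
python3 - <<'E'
from h import *
f=lambda:np.array(observe()["contact_force"]).round(2)
f0=f()
print("in",move_straight(pose(0,.028,0)[0],velocity=.08,f_stop=5),f()-f0)
print("up",move_straight(pose(0,.028,0,dz=.016)[0],velocity=.03,f_stop=3))
p=np.array(observe()["eef_pos"]); up=pose(0,0,0,1)[0]-pose(0,0,0,0)[0]; dz=(p-pose(0,.028,0)[0])@up; print("dz",dz,f()-f0)
np.save("lift0.npy",np.r_[dz,f0])
for k in(.004,.008,.012):
    move_straight(p+[0,0,k],velocity=.03); hold(.1); print(k,observe()["eef_pos"]-p,f()-f0)
o=observe();print(o["time"],o["moment"])
a,_=grab_frame("scene"); b,_=grab_frame("top")
A=cv2.resize(a[130:200,220:310],(585,455),interpolation=3); cv2.imwrite("pics/l1.png",A)
E
```

```text
in False [-0.64 -0.17 -0.11]
up True
dz 0.01356838696129225 [ 0.04 -1.35 -1.55]
0.004 [-0.00028159 -0.00015312  0.00352641] [-0.88 -0.6  -4.07]
0.008 [-2.64543735e-04 -6.92849957e-05  7.74048057e-03] [ 0.02 -0.81 -6.18]
0.012 [-0.000132   -0.00010465  0.011835  ] [-1.14 -1.47 -7.78]
7.05 [-1.92967527  0.88707026  0.04092941]
```

View pics/l1.png

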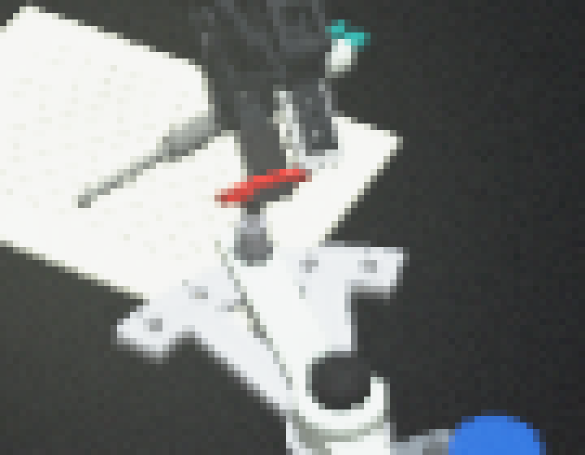

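l1 shows the finger through the raised ring at (265,185). The vertical force is 7.8 N, so the pin is at about 0.0115 m, clear of the plate. Now the swing.

```bash
cat >> h.py <<'E'
def arc(p,q,a):
    "pose turned by a about the post axis"
    Rz=Ro.from_euler("z",a); c=np.array([X[0],X[1],0])
    return Rz.apply(np.asarray(p)-c)+c,(Rz*Ro.from_quat(np.array(q)[[1,2,3,0]])).as_quat()[[3,0,1,2]]
def funnel():
    "arm angle from the blue funnel in the top view"
    b,d=grab_frame("top"); I=b.astype(int); m=(I[...,0]>120)&(I[...,2]<80)&(I[...,1]<140)
    C=cloud("top",d); m&=(C[...,2]>.28)&(np.hypot(C[...,0]-X[0],C[...,1]-X[1])<.25); v,w=np.nonzero(m)
    K,k1,R,t=cam("top"); s=cv2.undistortPoints(np.array([[[w.mean(),v.mean()]]]),K,np.array([k1,0,0,0.])).ravel()
    r=R.T@[s[0],s[1],1]; c=-R.T@t; P=c+r*(.309-c[2])/r[2]-[X[0],X[1],0]
    return np.arctan2(P[1],P[0])-X[2],np.hypot(P[0],P[1]),m.sum()
E
python3 - <<'E'
from h import *
f0=np.load("lift0.npy")[1:]; q=pose(0,0,0)[1]
print("funnel",funnel())
p=np.array(observe()["eef_pos"])+[0,0,.0015]; move_straight(p,velocity=.03)
np.save("pl.npy",p)
for a in np.linspace(0,-.262,7)[1:]:
    P,Q=arc(p,q,a); move_straight(P,rot=Q,velocity=.03); o=observe(); F=np.array(o["contact_force"])-f0
    print(round(a,3),F.round(2),o["eef_pos"]-P)
    if np.linalg.norm(F)>25: print("stop");break
hold(.2); print("funnel",funnel(),observe()["time"])
E
```

```text
funnel (np.float64(0.03741863060230721), np.float64(0.16696456131757312), np.int64(111))
-0.044 [-1.4  -1.91 -8.96] [-5.70686644e-04  1.38917629e-04 -9.29531843e-05]
-0.087 [-2.32 -1.91 -9.11] [-4.16692532e-04  1.05235919e-04 -4.94890191e-05]
-0.131 [-2.77 -1.44 -7.91] [-3.81243431e-04  1.33979243e-04 -7.85387858e-05]
-0.175 [-2.15 -2.91 -8.58] [-3.86612595e-04  2.14218216e-04 -9.19992312e-05]
-0.218 [-3.69 -3.34 -8.69] [-0.00036897  0.00023986 -0.00010055]
-0.262 [-3.48 -3.46 -7.54] [-2.74404993e-04  2.35942114e-04 -6.99946772e-05]
funnel (np.float64(-0.14008546119647647), np.float64(0.1627066444115478), np.int64(108)) 9.2
```

The arm lagged: it turned 0.178 rad, because the finger took up slack inside the ring. I'll keep turning until the funnel shows -0.262 of change.

```bash
python3 - <<'E'
from h import *
f0=np.load("lift0.npy")[1:]; q=pose(0,0,0)[1]; p=np.load("pl.npy"); a=-.262; A0=.0374
cur=funnel()[0]-A0
for i in range(7):
    st=-.262-cur
    if abs(st)<.008: break
    a+=np.clip(st*.9,-.035,.035); P,Q=arc(p,q,a)
    if solve_ik(P,Q) is None: print("ik");break
    move_straight(P,rot=Q,velocity=.03); hold(.15); o=observe(); F=np.array(o["contact_force"])-f0; cur=np.mean([funnel()[0] for _ in range(3)])-A0
    print(round(a,3),F.round(2),round(cur,4),np.round(o["q"],2))
np.save("a.npy",a)
a_,_=grab_frame("scene"); b,_=grab_frame("top")
A=cv2.resize(a_[130:250,210:330],(480,480),interpolation=3); B=cv2.resize(b[150:250,180:300],(576,480),interpolation=3)
cv2.imwrite("pics/s1.png",np.hstack([A,B[:,170:490]])); print(observe()["time"])
E
```

```text
-0.297 [-4.05 -3.43 -8.72] -0.2265 [ 0.69  0.18 -0.27  2.24 -1.2   0.84 -0.98]
-0.329 [-3.92 -3.85 -8.59] -0.2263 [ 0.69  0.17 -0.28  2.26 -1.23  0.82 -0.99]
-0.361 [-4.58 -3.64 -7.98] -0.3089 [ 0.7   0.15 -0.3   2.28 -1.26  0.79 -0.99]
-0.326 [-4.9  -4.56 -7.58] -0.2842 [ 0.7   0.17 -0.3   2.25 -1.22  0.81 -0.99]
-0.306 [-2.78 -4.45 -8.26] -0.2236 [ 0.7   0.18 -0.29  2.24 -1.21  0.83 -0.98]
-0.341 [-3.38 -3.48 -9.06] -0.2984 [ 0.71  0.16 -0.31  2.26 -1.24  0.8  -0.99]
-0.308 [-4.04 -4.49 -8.16] -0.2448 [ 0.71  0.18 -0.3   2.24 -1.21  0.83 -0.99]
13.2
```

View pics/s1.png

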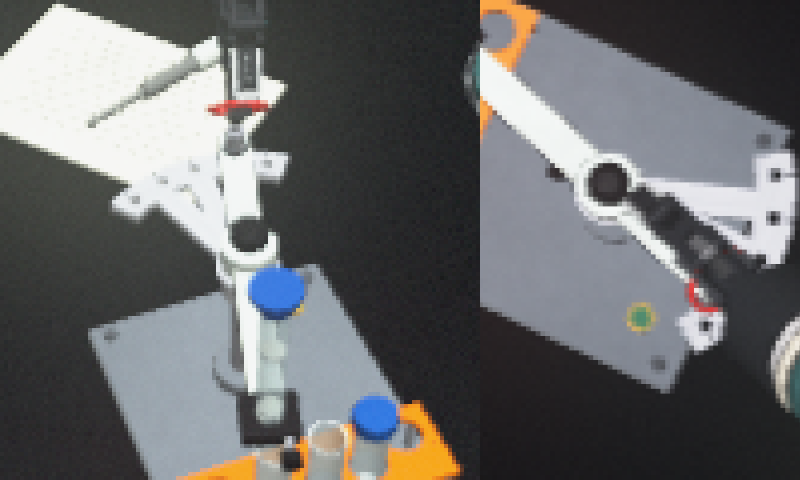

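s1 shows the arm swung with the drip tip at the open tube (270,440) and the ring hooked at (238,107). The funnel blob is too noisy, so I'll measure the angle from the depth of the white bar.

```bash
cat >> h.py <<'E'
def barang(n,d=None):
    "heading of the white bar from depth points on the column side, minus heading at the start"
    if d is None: d=grab_frame(n)[1]
    C=cloud(n,d); V=C[...,:2]-X[:2]; r=np.hypot(V[...,0],V[...,1])
    m=(d>0)&(abs(C[...,2]-.172)<.006)&(r>.025)&(r<.13)&(V@[np.cos(X[2]-.15),np.sin(X[2]-.15)]>0)
    Q=V[m]; u=np.linalg.svd(Q-Q.mean(0))[2][0]; c=Q.mean(0)
    return (np.arctan2(u[1],u[0])-X[2]+np.pi/2)%np.pi-np.pi/2, np.arctan2(c[1],c[0])-X[2], m.sum()
E
python3 - <<'E'
from h import *
D=np.load("pre.npz")
for n,k in(("scene","da"),("top","db")):
    print(n,"start",barang(n,np.load(n+"0.npy")),barang(n,D[k]))
    for i in range(3): print("   now",barang(n))
E
```

```text
scene start (np.float64(0.041810542276818685), np.float64(-0.05333500262663926), np.int64(270)) (np.float64(0.042230468824257184), np.float64(-0.05479495942854706), np.int64(265))
   now (np.float64(-0.31296810065192626), np.float64(-0.41334159347701716), np.int64(123))
   now (np.float64(-0.3287535433386588), np.float64(-0.40531431835347265), np.int64(118))
   now (np.float64(-0.3322994176639069), np.float64(-0.406571831351765), np.int64(125))
top start (np.float64(-0.009697941750469896), np.float64(0.013299931921869401), np.int64(210)) (np.float64(-0.006134355878309128), np.float64(0.017267350691348327), np.int64(210))
   now (np.float64(-0.2946201783234246), np.float64(-0.2746179082271506), np.int64(221))
   now (np.float64(-0.29771994281502145), np.float64(-0.27410228963750494), np.int64(206))
   now (np.float64(-0.2845780965416935), np.float64(-0.26926422193649746), np.int64(214))
```

By the top-view bar, the arm is at about -0.287, some 3 mm past the hole. I'll let the pin ride on the plate, then push back gently until it drops and locks.

```bash
python3 - <<'E'
from h import *
f0=np.load("lift0.npy")[1:]; q=pose(0,0,0)[1]; p=np.load("pl.npy"); a=float(np.load("a.npy"))
F=lambda:(np.array(observe()["contact_force"])-f0).round(2)
ta=lambda:np.mean([barang("top")[:2] for _ in range(4)],axis=0)-[-.008,.0153]
for k in(.004,.008,.0133,.019):
    P,Q=arc(p-[0,0,k],q,a); move_straight(P,rot=Q,velocity=.03); hold(.1); print(k,F())
print("angle",ta())
hit=False
while a<-.15:
    a+=.03; P,Q=arc(p-[0,0,.019],q,a); hit=move_straight(P,rot=Q,velocity=.025,f_stop=6); print(round(a,3),hit,F(),ta().round(4),observe()["time"])
    if hit: break
np.save("a.npy",a)
a_,_=grab_frame("scene")
A=cv2.resize(a_[130:250,210:330],(600,600),interpolation=3); cv2.imwrite("pics/d1.png",A)
E
```

```text
0.004 [-2.09 -3.83 -7.23]
0.008 [ 0.11 -1.63 -1.61]
0.0133 [0.8  0.8  0.52]
0.019 [ 0.2  -0.38 -0.3 ]
angle [-0.28715161 -0.28879087]
-0.278 False [-1.12 -0.33  0.31] [-0.2861 -0.2903] 15.7833
-0.248 False [-0.43 -0.2   0.3 ] [-0.285 -0.291] 16.2333
-0.218 False [-0.5  -0.37  0.26] [-0.2869 -0.2909] 16.6833
-0.188 False [-2.53 -0.39 -0.86] [-0.2426 -0.2495] 17.1333
-0.158 False [-7.78  1.39  1.85] [-0.2382 -0.2486] 17.5833
-0.128 False [-13.26   1.74   0.51] [-0.2503 -0.247 ] 18.0333
```

View pics/d1.png

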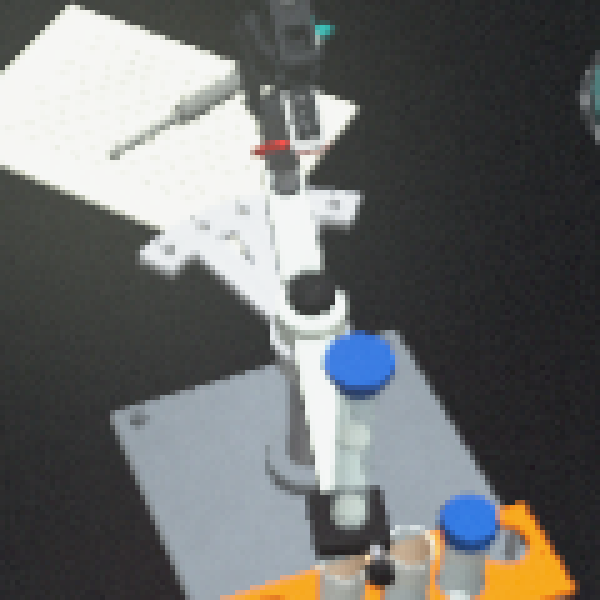

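The push force rose to 13 N while the arm stayed at about -0.25, so the pin has locked in the hole. Now I'll centre the finger, withdraw it along its axis, and check the pin height and angle.

```bash
python3 - <<'E'
from h import *
f0=np.load("lift0.npy")[1:]; q=pose(0,0,0)[1]; p=np.load("pl.npy")
F=lambda:(np.array(observe()["contact_force"])-f0).round(2)
P,Q=arc(p-[0,0,.021],q,-.255); move_straight(P,rot=Q,velocity=.05); print(F())
z=Ro.from_quat(Q[[1,2,3,0]]).apply([0,0,1]); up=Ro.from_quat(Q[[1,2,3,0]]).apply([0,-1,0])
P=P-.003*up; move_straight(P,velocity=.05); print(F())
print("out",move_straight(P-.11*z,velocity=.1,f_stop=6),F())
move_straight(np.array(observe()["eef_pos"])-.05*z+[0,-.08,.03],velocity=.2)
print(np.mean([barang("top")[:2] for _ in range(5)],axis=0)-[-.008,.0153], barang("scene")[0]-.042)
# ring pixels vs model with pin home / on plate, start and now
def red(im,n):
    I=im.astype(int); r=(I[...,2]>110)&(I[...,1]<.55*I[...,2])&(I[...,0]<.55*I[...,2]); c=proj(n,[[X[0]-.045,X[1]-.095,.22]])[0]
    v,w=np.nonzero(r); g=(abs(w-c[0])<16)&(abs(v-c[1])<16); return np.array([w[g].mean(),v[g].mean()]).round(2),g.sum()
D=np.load("pre.npz")
def mod(n,a,l):
    h=X[2]+a;u=np.array([np.cos(h),np.sin(h),0]); return proj(n,[np.array([X[0],X[1],.22+l])-.105*u])[0].round(2)
now={n:grab_frame(n)[0] for n in("scene","top")}
for n,k in(("scene","a"),("top","b")): print(n,"start",red(D[k],n),mod(n,0,0),"now",red(now[n],n),"home",mod(n,-.262,0),"plate",mod(n,-.262,.0075))
A=cv2.resize(now["scene"][130:280,210:330],(480,600),interpolation=3);B=cv2.resize(now["top"][130:250,180:300],None,fx=2.65,fy=5,interpolation=3)
cv2.imwrite("pics/e1.png",np.hstack([A,B])); print(observe()["time"])
E
```

```text
[ 0.94 -0.1  -0.14]
[-0.61  0.52  0.15]
out False [ 0.59  0.44 -0.54]
[-0.24845054 -0.24952126] -0.33338785673031585
scene start (array([260.  , 160.68]), np.int64(22)) [259.7  159.39] now (array([267.62, 159.75]), np.int64(24)) home [267.79 158.04] plate [267.82 156.33]
top start (array([268.83, 201.23]), np.int64(35)) [270.36 200.66] now (array([265.68, 207.66]), np.int64(41)) home [265.9  207.59] plate [265.94 207.45]
21.05
```

View pics/e1.png

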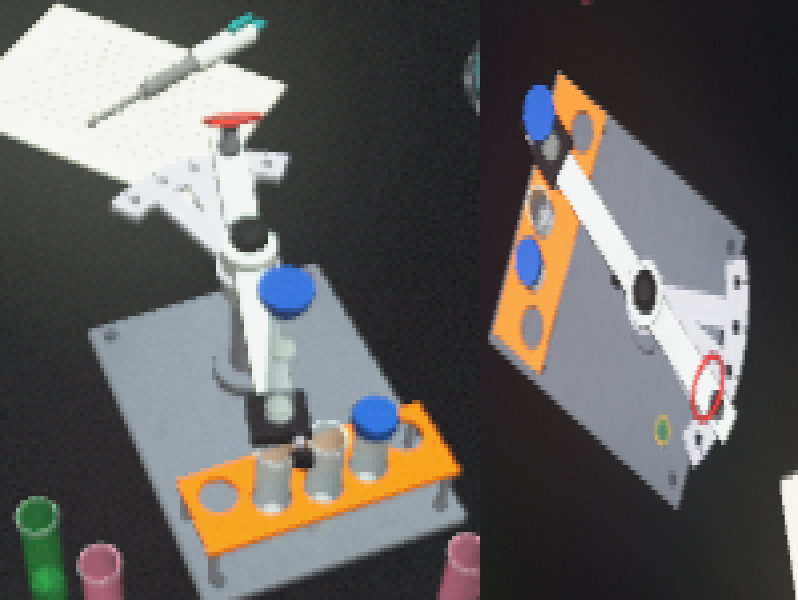

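```bash
python3 -c "
from h import *
o=observe(); print(o['contact_force'],o['time']); close_job()"
```

```text
[-4.41467516e-04  1.67913360e-02 -6.82701552e-01] 21.05
the job is handed in; nothing more can be done
```

The job is done and handed in at 21 s. The drip tip now stands over the open empty tube, the pin is in that hole, and the finger is out of the ring.

**What I did:** I hooked the lower finger of the open gripper through the red ring without pinching and lifted the pin to about 12–13 mm. I swung the arm clockwise towards the open tube and went about 3 mm past the hole. I let the pin ride on the plate, then pushed back gently until it dropped in. After that I took the finger out along the ring's axis and moved clear.

**Last checks:**
- **Lock:** the arm stopped turning while the push rose to about 13 N.
- **Pin height:** the ring's position in the scene image matches the pin fully home, within about 2 mm. It does not match the 7.5 mm of riding on the plate.
- **Tubes and surroundings:** in the last picture the column is over the open tube. The middle and capped tubes are still in their places, and nothing else in view appears to have moved.
- **Contact:** no force on the tool after withdrawal.

**What disagreed:**
- **Arm angle:** the top view gave about -0.25 rad instead of -0.262, which I put down to the pin's play and measuring error.
- **Scene camera:** its bar angle (-0.33) was off because that view only sees part of the bar. Its picture also carries a steady offset of about 1.4 px.
- **Funnel colour:** the angle from it was too noisy to use.

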